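# Wind on the rental camera with the lens fitted

### The arm

A 6-joint arm with a two-finger parallel gripper is mounted at the origin on the work surface. World frame = base frame: x ahead of the robot, y to its left, z up, the work surface at z = 0. Lengths are in mm, angles in rad, forces in N, time in s.
With the tool pointing down it reaches from about 325 to 750 mm from the base axis. Payload 7.6 kg.
Tool frame: the origin (TCP) lies on the centre line of the jaws, within the pads' length; the fingertips stand 19 mm ahead of it and the grasp point (between the pads) is the TCP (robot.nose_length is the distance from the TCP to the fingertips, in mm); z points along the fingers, y is the line along which they close (so a half turn about z gives the same grasp; the last joint's range is limited). The gripper opens to 85 mm and grips with 20 to 120 N. Pads are 22 mm wide; open, the fingers measure 114 mm over their backs; the gripper's body (76 mm by 85 mm) begins 54 mm behind the grasp point. The pads swing forward as they close: fully open they stand 13 mm farther back than shut.
Start: joints at [1.142, 0.052, 1.401, -0, 1.689, -0.07], TCP at [184.338, 491.593, 250.323] pointing down, gripper open.
Joint ranges: [-2.9, 2.9], [-0.91, 2.17], [0.12, 2.37], [-1.06, 4.2], [0.26, 2.73], [-2.93, 2.93]. Speed limits (rad/s): [2.57, 2.57, 3.01, 3.14, 3.14, 3.14].

### API

Orientations are given as a rotation vector (axis times angle).
In Python, from workcell import robot, kin, readout, snapshot, camera_params, ticket gives the robot as it stands. Calls block until the motion is done:
- robot.move_ptp(position, orientation): joint-space move of the TCP to a pose.
- robot.servo_line(position, attitude=None, v=150, threshold=None): straight line of the TCP; attitude=None keeps the orientation; v is the mean speed in mm/s. With threshold (N) it stops when the force on the tool has changed by that much, and returns True; else False.
- robot.movej(angles): joint-space move.
- robot.gripper_open() and robot.close_gripper(): open the fingers fully, or close them until they stop; the grip force is fixed at half the most.
- robot.sleep(seconds).
- kin.solve_ik(position, orientation): joint angles nearest the present ones, or None.
- readout.observe(): the state.
- snapshot(name): name is "scene" or "top"; returns the picture (400x640x3 uint8, red, green, blue); there is no depth.
- camera_params(name): a dict with "K" (3x3 intrinsics, pixels), "R" (3x3) and "t" (3): a world point X has camera coordinates R X + t. Camera axes: x right, y down, z forward; pixel columns grow to the right and rows downward; lengths in mm; the calibration is good to about 2 mm. A picture is of the moment at which its call begins. camera_params takes no time and is no camera call.
A pose or a line that the arm cannot do raises robot.MotionError and nothing moves.
- ticket.sign_off(): hands the job in; it is judged then, once.
The state is a dict: "clock": time; "joint_pos": joint angles; "dq": joint speeds; "joint_torque": joint torques, N m; "position": TCP position; "orientation": TCP orientation; "wrist_force": force on the tool from outside, world axes, zero at the start; "torque": the same for the moment, N m; "gripper_width": finger opening in mm; "finger_force": force on a finger pad.
Only numpy, scipy, OpenCV 4.12 (cv2) and the standard library are available. Lean on these libraries where they do the work, as an engineer would, in place of code of your own. Each camera call takes 0.05 s, during which the arm holds its last target. There are 200 camera calls.

### The job

Two identical film cameras are clamped on test rails. On the one that has a lens fitted, wind the film advance lever round all the way to its stop, without forcing it, then let go so that it springs back home. Leave the lever of the lensless camera alone.

Things in the scene. Friction and masses are not known exactly. Their poses are not given: they have to be found in the camera images.
- camera: Camera with the lens, fixed. 150 mm wide (y), 56 deep (x), flat top 146 above the origin, which is under the middle of the camera body at the foot of its rail. x: along the lens (86 across, to x=145), away from the robot; y left, z up. Finder hump 22 high in mid-top, else dials under 10. Lever axis upright at x=-8, y=-52. The other camera is alike but lensless; their sides (left, right) vary.
- wind_lever (a joint): Film advance lever of the camera with the lens, rad: 0 home, 1.6 at its stop, growing anticlockwise from above. At home it points back to the robot, at -165 deg in the camera frame (0 = x, 90 = y), and swings round the right rear corner to -73 deg, out past the right end. Its return spring takes 0.6 N at the tab at home, 2.5 N at the stop, and brings it home in 1 s.
- wind_lever_tab (a point): Top centre of the upright steel thumb tab at that lever's end, 52 mm from the axis, 22 above the top plate; 14 mm along the lever, 8 thick, 24 high, some 25 clear of the body, free beside and below. Push its flat side, at home the one to the camera's left (+y). The 10 mm wide arm to the hub has its top 13 mm below this point. x: outward along the lever, y: the way it swings, z up.
- bare_lever (a joint): The same lever on the camera without a lens (bare mount ring, shorter rail): rad, 0 at home, 1.6 at its stop. Not to be wound.
Mind the look-alikes: they are no part of the job. What is shaped like the part that bears bare_lever but turquoise is not meant.

How it is judged:
By the outcome, as a careful person would: the job done as asked, in the order asked, and still so for the second after the job is handed in, with the robot touching nothing.
It also fails if it takes over 35 s, if anything falls off the work surface, if the arm or the gripper's body presses on something with over 40 N, if the wrist force passes 120 N, or if a joint passes its speed limit or range.

## Working session

There is one attempt and no reset: what is moved stays moved. The work goes in short steps, each a Python script; the robot and the scene stay as the last script left them, time stands still between calls to the robot, and variables do not carry over. Pictures are saved under pics/ and viewed, at most 10 in all, crops included, and the job is handed in when it is done.

```bash
mkdir -p pics; python3 - <<'E'
from workcell import *
import cv2
for n in("scene","top"):
    im=snapshot(n)[:,:,::-1]; cv2.imwrite(f"pics/{n}0.png",im)
    p=camera_params(n); print(n,p)
print(readout.observe())
E
```

```text
scene {'K': array([[450.57795495,   0.        , 316.00717855],
       [  0.        , 450.57795495, 205.3677059 ],
       [  0.        ,   0.        ,   1.        ]]), 'R': array([[-0.51255167,  0.85852832,  0.01482962],
       [ 0.56993623,  0.35307491, -0.74196415],
       [-0.6422332 , -0.37184302, -0.67027553]]), 't': array([ 243.37246752, -261.89074698, 1728.24821841])}
top {'K': array([[435.30891883,   0.        , 320.30810378],
       [  0.        , 435.30891883, 212.15647683],
       [  0.        ,   0.        ,   1.        ]]), 'R': array([[-6.25816873e-03, -9.99979790e-01, -1.11989972e-03],
       [-9.95824452e-01,  6.33415346e-03, -9.10688666e-02],
       [ 9.10741197e-02,  5.45299193e-04, -9.95843967e-01]]), 't': array([  67.70596564,  614.66988144, 1286.65006114])}
{'clock': 0.1, 'joint_pos': array([ 1.14168097e+00,  5.27703360e-02,  1.40163837e+00, -3.83412737e-06,
        1.68856917e+00, -7.03233921e-02]), 'dq': array([-0.00128594, -0.00025382, -0.00102186,  0.00058041, -0.00117922,
        0.00017513]), 'joint_torque': array([ 7.17748480e-04, -3.82581675e+01, -3.60986137e+01, -1.49165407e-04,
        4.75596607e-03,  8.35582773e-05]), 'position': array([184.24164803, 491.35467111, 249.55076145]), 'orientation': array([-5.60511110e-01, -3.09084125e+00,  2.10965752e-03]), 'wrist_force': array([ 0.25025387, -0.09588589, -0.31040357]), 'torque': array([-0.03128442,  0.0162131 ,  0.00321383]), 'finger_force': 0.0, 'gripper_width': 85.3766512008822}
```

View pics/scene0.png

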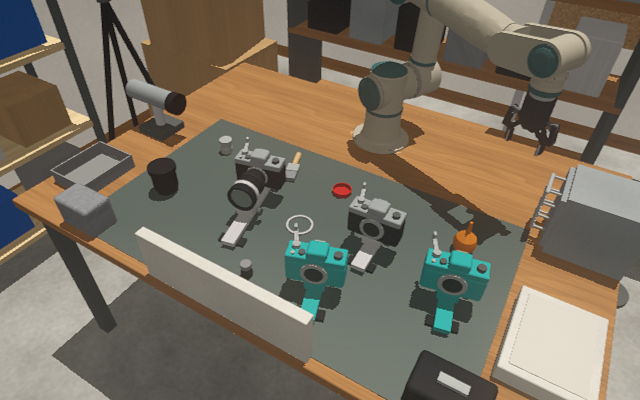

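View pics/top0.png

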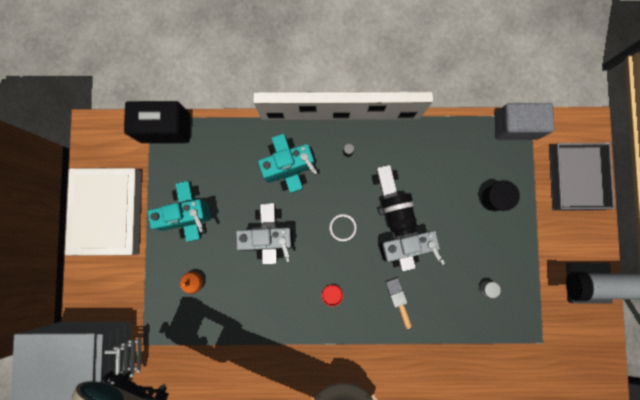

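The lensed camera is the grey one at top-view pixel (410,248), with its lever near (435,250). The lensless one is at (264,238). I'll crop both views closer.

```bash
python3 - <<'E'
import cv2
a=cv2.imread("pics/top0.png")[155:275,365:455]; cv2.imwrite("pics/c1.png",cv2.resize(a,(450,600),interpolation=cv2.INTER_CUBIC))
a=cv2.imread("pics/scene0.png")[130:250,210:310]; cv2.imwrite("pics/c2.png",cv2.resize(a,(500,600),interpolation=cv2.INTER_CUBIC))
E
```

```text
(no output)
```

View pics/c1.png

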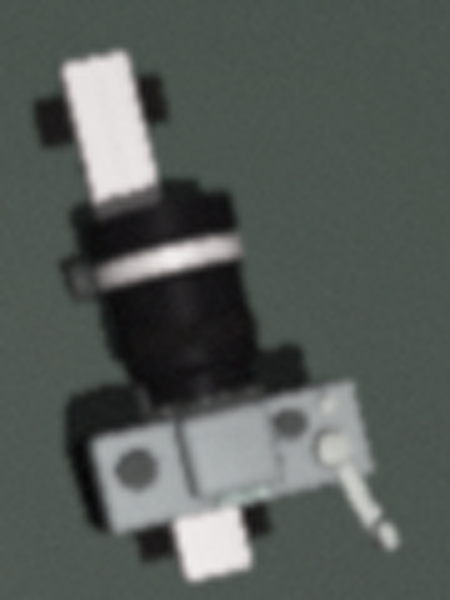

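View pics/c2.png

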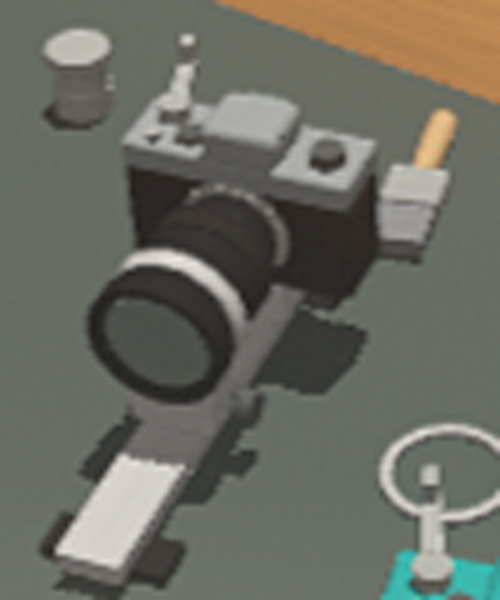

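The tab top is at crop pixels (388,540) in the top view and (187,40) in the scene view. The top-plate corners are also readable in both, so I'll fit the pose from those.

```bash
cat > h.py <<'E'
import numpy as np
from workcell import *
from scipy.optimize import least_squares
from scipy.spatial.transform import Rotation as Rot
lev=lambda a,r=52,z=168:[-8+r*np.cos(a),-52+r*np.sin(a),z]
A0=np.radians(-165)
obs=[("top",(365,155),{(28,75,146):(90,435),(28,-75,146):(353,382),(-28,-75,146):(375,468),(-28,75,146):(110,533),tuple(lev(A0)):(390,541)}),
("scene",(210,130),{(28,75,146):(345,192),(-28,75,146):(378,142),(28,-75,146):(125,147),tuple(lev(A0)):(187,40)})]
def W(p,X): 
    c,s=np.cos(p[2]),np.sin(p[2]); return np.array([p[0]+c*X[0]-s*X[1],p[1]+s*X[0]+c*X[1],X[2]+p[3]])
def res(p):
    o=[]
    for n,off,d in obs:
        c=camera_params(n)
        for X,uv in d.items():
            q=c["K"]@(c["R"]@W(p,X)+c["t"]); o+=list(q[:2]/q[2]-((np.array(uv)+.5)/5-.5+off))
    return np.r_[o,p[3]/5]
s=least_squares(res,[500,-200,.2,0]); P=s.x
def pose(th,off,z):   # TCP at lever angle th, tangential offset, tip height z (world)
    a=A0+th; ax=np.array(lev(a)); t=np.array([-np.sin(a),np.cos(a),0])
    p=W(P,ax+off*t); p[2]=z+robot.nose_length
    b=a+P[2]+np.pi/2+FLIP  # tool x direction
    x=np.array([np.cos(b),np.sin(b),0]); zz=np.array([0,0,-1]); 
    return p,Rot.from_matrix(np.c_[x,np.cross(zz,x),zz]).as_rotvec()
FLIP=0
E
python3 - <<'E'
import h; from h import *
np.set_printoptions(precision=2,suppress=True)
print(P,robot.nose_length); print(s.fun); print("tab",W(P,lev(A0)))
for f in(0,np.pi):
    h.FLIP=f
    for th in(0,.8,1.7):
        print(f,kin.solve_ik(*pose(th,-15,155)))
E
```

```text
[ 510.16 -183.07    0.21   -0.36] 19.0
[-0.74  0.26  0.01 -1.    0.53  1.85 -0.03  0.8  -0.97 -0.92 -0.11  0.48
  0.27 -0.06 -1.94 -0.74  0.07  0.24 -0.07]
tab [ 466.96 -259.28  167.64]
0 [-0.56  0.08  1.52  0.    1.54  2.11]
0 [-0.59  0.18  1.41 -0.    1.55  1.28]
0 [-0.56  0.3   1.27 -0.    1.57  0.41]
3.141592653589793 [-0.56  0.08  1.52 -0.    1.54 -1.03]
3.141592653589793 [-0.59  0.18  1.41  0.    1.55 -1.87]
3.141592653589793 [-0.56  0.3   1.27 -0.    1.57 -2.73]
```

```bash
python3 - <<'E'
import h; from h import *
np.set_printoptions(precision=2,suppress=True)
# direct tab triangulation
def tri(z=None):
    A=[];b=[]
    for n,off,uv in(("top",(365,155),(389,540)),("scene",(210,130),(187,40))):
        c=camera_params(n);u=(np.array(uv)+.5)/5-.5+off
        M=c["K"]@c["R"];m=c["K"]@c["t"]
        for i in(0,1): A.append(M[i]-u[i]*M[2]);b.append(u[i]*m[2]-m[i])
    return np.linalg.lstsq(np.array(A),np.array(b),rcond=None)[0]
print("tri",tri(),"fit",W(P,lev(A0)))
for z,uv in((168,(389,540)),(156,(333,447))):
    c=camera_params("top");u=(np.array(uv)+.5)/5-.5+(365,155)
    d=c["R"].T@np.linalg.inv(c["K"])@np.r_[u,1];o=-c["R"].T@c["t"];print(o+d*(z-o[2])/d[2])
print("axis fit",W(P,(-8,-52,156)))
p,r=pose(0,-40,230); robot.move_ptp(p,r)
robot.close_gripper()
p,r=pose(0,-40,155); robot.servo_line(p,r,v=80)
o=readout.observe();print(o["clock"],o["position"],p,o["wrist_force"],o["gripper_width"])
import cv2
a=snapshot("top")[:,:,::-1][205:285,385:485];b=snapshot("scene")[:,:,::-1][110:190,210:310]
cv2.imwrite("pics/c3.png",np.hstack([cv2.resize(i,(400,320),interpolation=cv2.INTER_CUBIC) for i in(a,b)]))
E
```

```text
tri [ 464.93 -261.41  166.66] fit [ 466.96 -259.28  167.64]
[ 465.06 -261.18  168.  ]
[ 514.94 -235.8   156.  ]
axis fit [ 513.25 -235.59  155.64]
4.6417 [ 449.01 -223.86  174.68] [ 448.73 -223.68  174.  ] [-0.16 -0.53  0.5 ] -0.24645288532028978
```

View pics/c3.png

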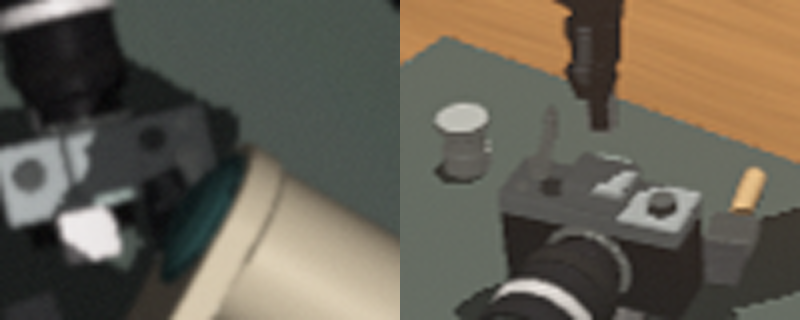

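The view shows the fingertip at (600,128), left of the tab at (550,108) and clear of it, with the lever still at home. Next I wind along the arc while watching the force.

```bash
python3 - <<'E'
import h; from h import *
def tf(th):
    a=A0+th+P[2]; o=readout.observe(); f=o["wrist_force"]-b0
    return -f@np.array([-np.sin(a),np.cos(a),0]), f, o["clock"]
b0=np.mean([(robot.sleep(.02),readout.observe()["wrist_force"])[1] for _ in range(10)],0)
robot.servo_line(*pose(0,-17,155),v=60)
th=0
while th<1.9:
    th+=.1 if th<1.35 else .02
    fine=th>1.4
    hit=robot.servo_line(*pose(th,-15,155),v=40 if not fine else 8,threshold=4 if fine else 10)
    f,v,c=tf(th); print(round(th,2),round(f,2),v.round(1),round(c,2),hit)
    if hit or f>6: break
E
```

```text
0.1 0.74 [-0.5  0.6  0.3] 5.78 False
0.2 1.98 [-0.5  2.1  0.3] 6.06 False
0.3 2.51 [-2.5  1.1  0.9] 6.34 False
0.4 1.18 [-1.   0.7 -0.1] 6.62 False
0.5 2.41 [-2.8  0.2  1.2] 6.91 False
0.6 1.72 [-2.  -0.   0.5] 7.19 False
0.7 2.04 [-2.2 -0.  -0.4] 7.47 False
0.8 2.42 [-2.4  0.5  2.1] 7.76 False
0.9 1.86 [-1.8  0.4  1.4] 8.04 False
1.0 2.8 [-2.8  0.2  1.6] 8.32 False
1.1 1.86 [-1.9 -0.   1.6] 8.61 False
1.2 2.56 [-2.5 -0.5  1.5] 8.89 False
1.3 2.13 [-1.8 -1.8  1.5] 9.18 False
1.4 2.8 [-2.3 -2.1  1.7] 10.0 False
1.42 2.35 [-1.4 -3.1  2.2] 10.28 False
1.44 2.52 [-1.9 -2.1  2.4] 10.57 False
1.46 2.76 [-1.9 -2.9  2.4] 10.85 False
1.48 2.52 [-1.8 -2.3  2.3] 11.13 False
1.5 3.55 [-2.8 -2.5  2.6] 11.42 False
1.52 4.19 [-2.8 -4.1  2.5] 11.7 False
1.54 2.55 [-1.3 -3.2  2.6] 11.98 False
1.56 1.88 [-0.6 -3.1  2.4] 12.27 False
1.58 2.74 [-1.  -4.   2.3] 12.55 False
1.6 3.49 [-2.  -3.6  2.5] 12.83 False
1.62 3.62 [-2.2 -3.4  2.7] 13.12 False
1.64 5.85 [-4.1 -4.5  4.2] 13.4 False
1.66 8.08 [-6.5 -4.8  3.9] 13.68 False
```

```bash
python3 - <<'E'
import h; from h import *
import cv2
o=readout.observe();print(o["clock"],o["wrist_force"])
b=snapshot("scene")[:,:,::-1][110:190,210:310];cv2.imwrite("pics/c4.png",cv2.resize(b,(750,600),interpolation=cv2.INTER_CUBIC))
for th in (1.5,1.6,1.7):
    c=camera_params("scene");q=c["K"]@(c["R"]@W(P,lev(A0+th))+c["t"]);print(th,((q[:2]/q[2]-(210,110))*7.5).round())
E
```

```text
13.6833 [-6.24572648 -5.05673992  3.46690964]
1.5 [131. 269.]
1.6 [128. 276.]
1.7 [126. 283.]
```

View pics/c4.png

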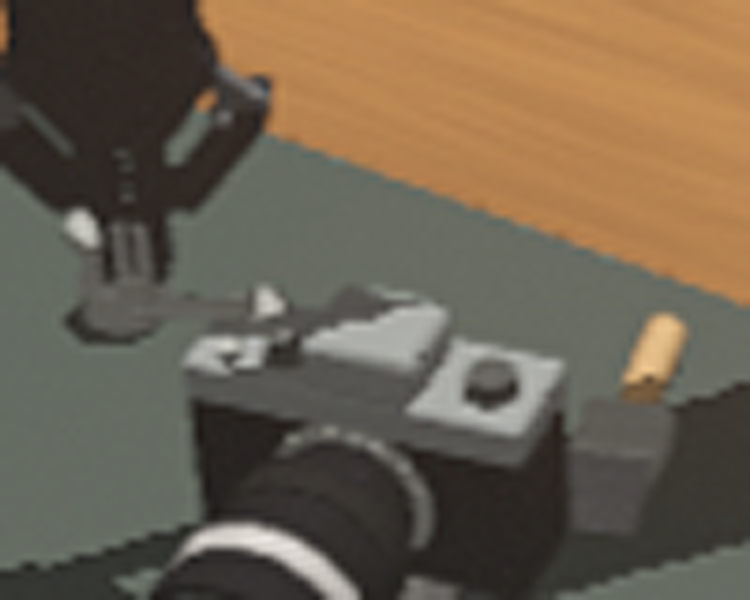

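The lever stands out past the camera's right end with its tab at about (133,280), which matches 1.6 rad. The force rose sharply there too, so it's at the stop. Now I lift off to release it.

```bash
python3 - <<'E'
import h; from h import *
import cv2
p=readout.observe()["position"].copy(); p[2]+=90
robot.servo_line(p,v=150)
robot.move_ptp(p+[-60,150,60],readout.observe()["orientation"])
robot.sleep(1.5)
o=readout.observe();print(o["clock"],o["wrist_force"])
b=snapshot("scene")[:,:,::-1][110:190,210:310];c=snapshot("scene")[:,:,::-1][160:240,320:420]
cv2.imwrite("pics/c5.png",np.hstack([cv2.resize(i,(400,320),interpolation=cv2.INTER_CUBIC) for i in(b,c)]))
E
```

```text
16.7083 [-0.06574857 -0.67421863  0.17874363]
```

View pics/c5.png

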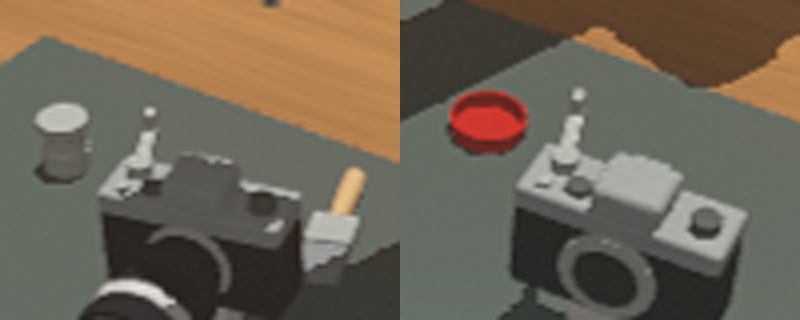

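The lensed camera's lever is back home, with its tab at (150,112). The lensless camera's lever, at (578,95), hasn't moved, and the arm is clear of everything.

```bash
python3 -c "
from workcell import *
print(ticket.sign_off())"
```

```text
the job is handed in; nothing more can be done
None
```

I wound the lensed camera's lever to its stop (about 8 N at the finger) and let it go; it sprang back home, the other lever was left alone, and the job was handed in at about 17 s.

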